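# Lock the bin carrier: swing bar home, wing nut down

## Task

Lock the two bins into their carrier for transport: with a fingertip push the swing bar across over the bins until its notch is fully home on the threaded stud, then spin the loose wing nut down, clockwise, with fingertip strokes against its wings until it is seated on the bar. Only push: do not grip or lift anything, leave the things standing around the carrier where they are, and end with the hand clear.

Things in the scene. Friction and masses are not known exactly. Their poses are not given: they have to be found in the camera images.
- carrier: blue sheet-steel carrier, 330 mm along its y, 150 mm along its x; it does not move. Origin: underside, middle; z up, x to its back panel, -x to its open front (roughly away from the robot). Two open bins stand in it side by side, rims 56 mm above the bench. The bar's pivot (hex head) is at x = 0.020, y = +0.130; the stud at x = 0.020, y = -0.135.
- panel_top (a point): point on the front face of the carrier's upright back panel, right behind the stud, at the panel's top edge 110 mm above the bench; axes as carrier. The panel runs the whole width on the robot's side, 37 mm behind the stud's axis, only 5 mm clear of the turning wings: hardly any room for a finger between. On the other three sides the nut is open.
- stud_seat (a point): fixed point on the axis of the upright M12 stud (12 mm thick) at the height of the swing bar's top face, 63 mm above the bench: where the underside of the wing nut comes to rest. Axes as carrier. The stud's tip stands 22.5 mm above this point and has a stop ring, so the nut cannot come off.
- hold_bar: flat steel swing bar, 36 mm wide, 5 mm thick, top face 63 mm above the bench, turning level about its pivot. Origin: on the pivot axis, at its underside; it runs along its own -y, 289 mm to its free end; x across, z up. Along its -x edge, 30 to 195 mm from the pivot, stands a flange 4 mm thick, 63 to 85 mm above the bench. The notch, open to +x, is 265 mm from the pivot.
- bar_push (a point): point on the outer (-x) face of the bar's flange, 165 mm from the pivot and 18 mm to the -x side of the bar's centre line, at mid-height of the flange (74 mm above the bench). Pushing there towards the bar's own +x closes the bar. Axes as hold_bar.
- bar_swing (a joint): angle of the swing bar, rad. 0 = closed: straight across the bins, along the carrier's y, stud in the notch, against a stop. Grows as the free end swings out to the carrier's front (-x), to 0.75 at most. Starts between 0.3 and 0.6. Friction about 0.25 N m (1.5 N at the push point): it stays where it is left. It passes freely under the raised nut.
- wing_nut: steel M12 wing nut on the stud. Origin: on its axis, at its underside; z up; its two wings lie along its own +x and -x. Hub 29 mm across, 14 mm high; each wing is a round ear 23 mm in diameter, 6 mm thick, from 9 to 32 mm off the axis and 10 to 33 mm above the underside: 64 mm over the wings.
- nut_wings (a point): point on the nut's axis, 21.5 mm above its underside, level with the middle of the wings; x along the wings, z up.
- nut_turn (a joint): how far the wing nut is unscrewed, rad: 0 = seated on the bar (a firm stop), growing counter-clockwise seen from above, to 14.5 at most. Right-hand thread, 1.75 mm a turn: clockwise from above lowers the nut. Starts 1.0 to 1.6 turns up (6.3 to 10). Turns loosely (0.02 N m of friction, about 1 N at the wings) and stays where it is left.
- carton: a small cardboard carton of screws, 60 x 90 x 48 mm (x, y, z), 0.45 kg, loose on the bench beside the carrier's stud end. Origin: centre of its underside. Bystander: leave alone.
- bolt: a big loose M20 hex bolt standing on its head before the carrier's open front, 75 mm tall, head 35 mm across corners, shank 20 mm. Origin: centre of its underside. Bystander: leave alone.
- spanner: a steel spanner 170 mm long lying flat on the bench before the carrier's open front, along its own x axis. Bystander: leave alone.
- oiler: a closed white plastic bottle, 42 mm in diameter and 105 mm tall, standing on the bench beside the carrier's pivot end. Origin: centre of its underside. Bystander: leave alone.

How it is judged (in metres and radians):
On the way, in this order (a step that is already met when the one before it is completed fails the run):
1. the swing bar is pushed fully home on the stud, the nut still up (value of joint bar_swing below 0.035 rad and value of joint nut_turn above 1 rad), for 0.2 s.
2. with the bar home, the wing nut is run down until it is seated on the bar (value of joint bar_swing below 0.035 rad and value of joint nut_turn below 0.25 rad), for 0.2 s.
At the end, for the whole second after the job is handed in: The bar is home on the stud (within 0.035 rad, 9 mm at the notch), the wing nut is seated (within 0.25 rad, 14 degrees, of its stop), both at rest, and the four bystanders are within 20 mm of where they stood (all of step 2 and angular speed of each of wing_nut, hold_bar below 0.1 rad/s and distance of each of carton, bolt, spanner, oiler from where it was at the start of the episode below 0.02 m); the robot touches nothing.
It fails at once if the wing nut is gripped between the fingers (grasp point within 4 mm of the plane of the wings, over the nut's width and below 40 mm above its underside, with more than 20 N on the fingers) (contact force between the fingers and wing_nut above 20 N and y of the grasp point in the frame of wing_nut between -0.004 and 0.004 m and x of the grasp point in the frame of wing_nut between -0.034 and 0.034 m and z of the grasp point in the frame of wing_nut below 0.04 m).
It fails at once if the swing bar's flange is gripped between the fingers (grasp point within 4 mm of its middle plane and below 35 mm above the bar's underside, with more than 20 N on the fingers) (contact force between the fingers and hold_bar above 20 N and x of the grasp point in the frame of hold_bar between -0.02 and -0.012 m and z of the grasp point in the frame of hold_bar below 0.035 m).
It fails at once if a bystander is moved, knocked over or lifted (distance of any of carton, bolt, spanner, oiler from where it was at the start of the episode above 0.02 m).
It also fails if it takes over 67 s, if anything falls off the work surface, if the arm or the gripper's body presses on something with over 40 N, if the wrist force passes 120 N, or if a joint passes its speed limit or range.

## Robot

A 6-joint arm with a two-finger parallel gripper is mounted at the origin on the work surface. World frame = base frame: x ahead of the robot, y to its left, z up, the work surface at z = 0. Lengths are in mm, angles in rad, forces in N, time in s.
With the tool pointing down it reaches from about 400 to 925 mm from the base axis. Payload 12.5 kg.
Tool frame: the origin (TCP) lies on the front face of the gripper's body, between the roots of the fingers; the fingertips stand 78 mm ahead of it and the grasp point (between the pads) lies 59 mm ahead of it (env.nose_length is the distance from the TCP to the fingertips, in mm); z points along the fingers, y is the line along which they close (so a half turn about z gives the same grasp; the last joint's range is limited). The gripper opens to 95 mm and grips with 3 to 60 N. Pads are 20 mm wide; open, the fingers measure 119 mm over their backs; the gripper's body (75 mm by 180 mm) begins 59 mm behind the grasp point.
Start: joints at [1.077, 0.491, 1.559, -0, 1.092, -0.106], TCP at [236.327, 578.608, 292.261] pointing down, gripper open.
Joint ranges: [-3.1, 3.1], [-0.84, 2.19], [0.05, 2.79], [-1.13, 4.28], [0.06, 2.93], [-2.69, 2.69]. Speed limits (rad/s): [2.22, 2.22, 2.79, 3.14, 3.14, 3.14].

## Interface

Orientations are given as [roll, pitch, yaw] about the fixed x, y, z axes, in that order (R = Rz(yaw) Ry(pitch) Rx(roll)).
In Python, from cell import env gives the robot as it stands.
- The arm moves only by the tool jog_arm, never from a script. Its argument "motion" is a list of rows, each a list of 7 numbers: the turn, a rotation vector about the tool's x, y, z in degrees, then the shift along the tool's x, y, z in mm, then the finger opening in mm, from 0 to 95.1. In form: [[wx, wy, wz, x, y, z, hand], ...]. A call has 1 to 10 rows; each row shifts and turns the commanded pose from where the row before left it, along the tool's axes as they then stand; what a row does not reach is not made up. A row lasts 1/8 s, in which the tool goes at most 62.5 mm and 10.7 degrees, less where a joint would pass 70% of its speed; a pose out of reach is approached as far as the arm can. A call is refused whole if a number of a shift passes 62.5 or a number of a turn 10.7, either way. A call with a gripper value outside its range is refused whole. The fingers move at their own pace and stop on an object; the grip force is fixed at half the most. Time passes only in rows, so rows that do not move let the fingers close. It gives the time, the measured TCP pose, the force, the opening and the grip force at its end, in the units of the state.
- env.state(): the state, without advancing time (a new reading comes with each control period).
- env.read_camera(name): name is "scene" or "top" or "wrist"; returns a dict with "color" (400x640x3 uint8, red, green, blue), "z_map" (400x640 float32, mm along the optical axis (not along the pixel's ray), 0 where there is no reading), "camera_matrix" (3x3 intrinsics, pixels), "world_to_cam" (4x4, takes a point from world to camera coordinates). Camera axes: x right, y up, looking along -z (the intrinsics and any distortion apply to the point x, -y, -z); pixel columns grow to the right and rows downward; lengths in mm; the calibration is good to about 2 mm. A picture is of the moment at which its call begins.
- env.job_done(): hands the job in; it is judged then, once.
Trained networks look in the newest picture that a camera, given by its name, has taken for a name from the list of things; names that differ only in an ending like _2 or _b are one class to them, and where a whole thing is asked for, a point or a joint stands for the part that bears it (a point fixed in the world has none). Each returns a list of dicts, best first, with "score" (0 to 1); they miss things now and then, are a little off and sometimes report something else, mostly with a low value. They report only what shows in the picture. A call takes as long as a camera call.
- env.recognise(camera, thing): "location" ([column, row] in pixels, amid what is visible of it).
The state is a dict: "t": time; "joints": joint angles; "qvel": joint speeds; "tau": joint torques, N m; "eef_pos": TCP position; "tcp_rot": TCP orientation; "ft_force": force on the tool from outside, world axes, zero at the start; "moment": the same for the moment, N m; "opening": opening from 0.0 (shut) to 1.0 (fully open); "grip_force": force on a finger pad.
Only numpy, scipy, OpenCV 4.12 (cv2) and the standard library are available. Lean on these libraries where they do the work, as an engineer would, in place of code of your own. Each camera call takes 0.05 s, during which the arm holds its last target. There are 200 camera calls.

## Working session

There is one attempt and no reset: what is moved stays moved. The work goes in short steps, Python scripts to look and compute and a tool call to move; the robot and the scene stay as the last step left them, time stands still between calls to the robot, and variables do not carry over. Pictures are saved under pics/ and viewed, at most 10 in all, crops included, and the job is handed in when it is done.

Besides the shell and the picture viewer there is one more tool, called after "Call:" by a JSON object that holds its "api" and its "payload", one argument or row to a line. jog_arm: Moves the arm, as the interface text tells. Its arguments: {"type":"object","properties":{"motion":{"type":"array"}},"required":["motion"]}

```bash
mkdir -p pics; cat > h.py <<'E'
import numpy as np, cv2
from cell import env
def px2w(im,u,v,z=None):
    K=im["camera_matrix"];T=np.linalg.inv(im["world_to_cam"])
    d=np.array([(u-K[0,2])/K[0,0],-(v-K[1,2])/K[1,1],-1.0])
    if z is None:
        return (T@np.append(d*im["z_map"][int(v),int(u)],1))[:3]
    o=T[:3,3];w=T[:3,:3]@d
    return o+w*(z-o[2])/w[2]
def w2px(im,p):
    c=im["world_to_cam"]@np.append(p,1);K=im["camera_matrix"]
    return K[0,0]*c[0]/-c[2]+K[0,2],K[1,1]*-c[1]/-c[2]+K[1,2]
E
python3 - <<'E'
from h import *
ims={}
for c in("top","scene"):
    im=env.read_camera(c);cv2.imwrite(f"pics/{c}0.png",im["color"][:,:,::-1])
    print(c,np.linalg.inv(im["world_to_cam"])[:3,3].round(),im["camera_matrix"][0,0])
    for n in("carrier","hold_bar","wing_nut","carton","bolt","spanner","oiler"):
        for r in env.recognise(c,n)[:2]:
            u,v=r["location"];print(n,round(r["score"],2),round(u),round(v),px2w(im,u,v).round())
E
```

```text
top [ 356.  -16. 1199.] 442.8255188344959
carrier 0.86 328 221 [536. -45.  54.]
hold_bar 0.78 332 205 [576. -54.  63.]
wing_nut 0.64 328 222 [538. -44.  26.]
carton 0.8 218 222 [526. 244.  50.]
spanner 0.85 365 171 [ 687. -146.    5.]
spanner 0.18 327 222 [538. -42.  26.]
oiler 0.59 426 217 [ 549. -296.   72.]
oiler 0.18 337 209 [567. -65.  64.]
scene [1411.   30.  597.] 398.71390774494546
carrier 0.72 307 200 [588. -48.  85.]
hold_bar 0.91 311 207 [591. -38.  68.]
carton 0.62 361 192 [521.  85.  79.]
carton 0.57 421 215 [567. 235.  49.]
bolt 0.54 398 239 [655. 172.  34.]
spanner 0.72 314 210 [594. -30.  63.]
spanner 0.56 267 249 [ 690. -131.    8.]
oiler 0.66 209 200 [ 568. -302.   55.]
```

View pics/top0.png

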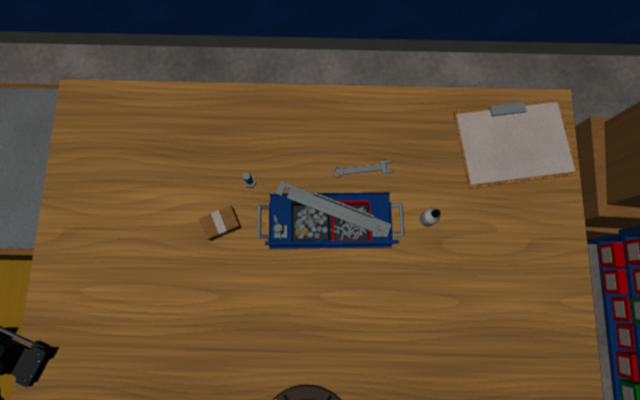

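View pics/scene0.png

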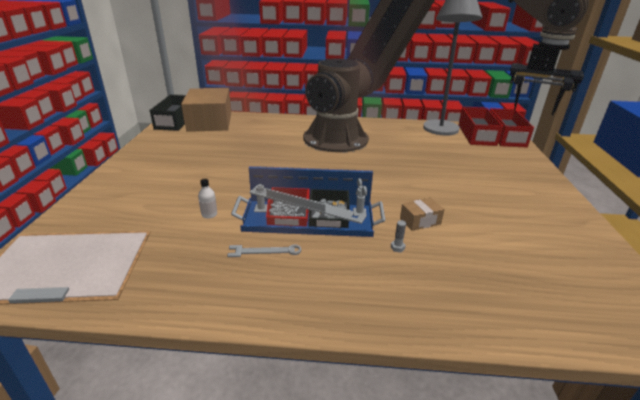

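The top view shows the carrier with its panel toward the robot. The stud and nut are at about (279,228) on the left and the pivot is at about (384,228). The bar's free end swings out to (283,188). Next I'll refine with depth.

```bash
python3 - <<'E'
from h import *
im=env.read_camera("top")
c=cv2.resize(im["color"][160:270,190:450],None,fx=3,fy=3,interpolation=cv2.INTER_CUBIC)
cv2.imwrite("pics/top1.png",c[:,:,::-1])
P=np.array([[*px2w(im,u,v),u,v] for v in range(165,262) for u in range(195,450)])
m=(P[:,2]>100)&(P[:,2]<118)&(P[:,4]>233)&(P[:,3]>255)&(P[:,3]<405)
Q=P[m];print("panel",len(Q),Q[:,:3].min(0).round(),Q[:,:3].max(0).round())
(vx,vy,x0,y0)=cv2.fitLine(Q[:,:2].astype(np.float32),cv2.DIST_HUBER,0,.01,.01).ravel();print("line",vx,vy,x0,y0,"yaw",np.degrees(np.arctan2(vx,vy)))
def rep(n,m):
    Q=P[m];print(n,len(Q),Q.min(0).round(),Q.max(0).round(),np.median(Q,0).round())
rep("nut",(P[:,2]>74)&(P[:,2]<105)&(P[:,3]<295)&(P[:,3]>268)&(P[:,4]<238)&(P[:,4]>212))
rep("flange",(P[:,2]>78)&(P[:,2]<92)&(P[:,3]<380)&(P[:,3]>290)&(P[:,4]<234))
rep("bolt",(P[:,2]>60)&(P[:,3]<258)&(P[:,3]>240)&(P[:,4]<192))
rep("carton",(P[:,2]>40)&(P[:,3]<245)&(P[:,4]>200))
rep("oiler",(P[:,2]>60)&(P[:,3]>410))
F=P[(P[:,2]>78)&(P[:,2]<92)&(P[:,3]<375)&(P[:,3]>295)&(P[:,4]<232)]
l=cv2.fitLine(F[:,:2].astype(np.float32),cv2.DIST_HUBER,0,.01,.01).ravel();print("flangeline",l,np.degrees(np.arctan2(l[0],l[1])))
print("handle ends",px2w(im,279,228,90),px2w(im,384,228,68))
for n in("bar_push","nut_wings","hold_bar","wing_nut","stud_seat"):
    for r in env.recognise("top",n)[:2]: print(n,r)
E
```

```text
panel 552 [ 463. -216.  104.] [483. 112. 116.]
line 0.03267489 -0.99946606 473.31503 -50.782974 yaw 178.12753
nut 106 [486.  72.  74. 274. 216.] [539.  95. 100. 283. 237.] [511.  84.  86. 278. 228.]
flange 122 [ 545. -157.   78.  314.  193.] [603.  -6.  90. 373. 216.] [574. -81.  84. 343. 204.]
bolt 57 [356. -16.  61. 243. 167.] [ 656.  182. 1199.  250.  181.] [644. 171.  74. 247. 177.]
carton 817 [356. -16.  40. 199. 201.] [ 572.  295. 1199.  244.  258.] [526. 242.  48. 219. 222.]
oiler 206 [ 356. -334.   60.  413.  170.] [ 573.  -16. 1199.  449.  240.] [ 549. -308.   76.  432.  216.]
flangeline [ 3.5021102e-01  9.3667084e-01  5.7373883e+02 -8.0867928e+01] 20.500221
handle ends [509.04695451  80.66908949  90.        ] [ 517.79322527 -187.400648     68.        ]
bar_push {'location': [331.4, 207.9], 'score': 0.69}
nut_wings {'location': [278.4, 233.0], 'score': 0.57}
hold_bar {'location': [330.5, 206.9], 'score': 0.93}
wing_nut {'location': [277.6, 232.2], 'score': 0.55}
stud_seat {'location': [327.1, 219.6], 'score': 0.81}
```

View pics/top1.png

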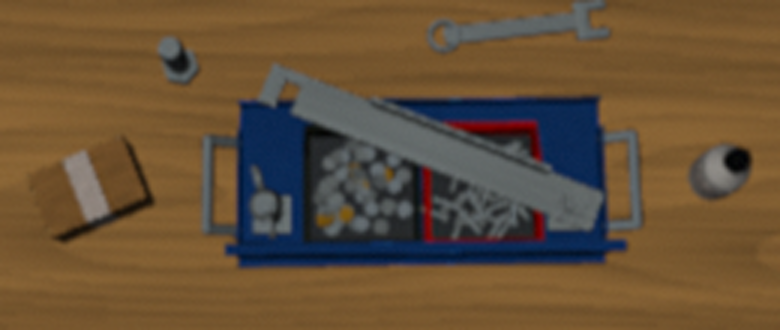

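The enlarged crop shows the nut hub at crop (264,206), with its wings roughly along world x. The bar lies open at about 0.39 rad, and the geometry agrees: stud ≈ (508,83), pivot ≈ (517,-182), which is 265 mm apart.

```bash
python3 - <<'E'
from h import *
from scipy.spatial.transform import Rotation as R
s=env.state();print(s["t"],s["eef_pos"],s["tcp_rot"],s["opening"])
M=R.from_euler("xyz",s["tcp_rot"]).as_matrix();print(M.round(3))
print(M.T@(np.array([630,-38,292])-s["eef_pos"]))
E
```

```text
1.1 [236.29532216 578.60911177 292.26987877] [3.14151232e+00 6.14312964e-06 2.75386012e+00] 0.9965531210791674
[[-0.926  0.378  0.   ]
 [ 0.378  0.926  0.   ]
 [-0.     0.    -1.   ]]
[-5.97613372e+02 -4.21981567e+02  2.39651469e-01]
```

Call:
{"api": "jog_arm", "payload": {
  "motion": [
    [0, 0, -7.4, 0, 0, 0, 0],
    [0, 0, -7.4, 0, 0, 0, 0],
    [0, 0, -7.4, 0, 0, 0, 0],
    [0, 0, 0, -32, -50, 0, 0],
    [0, 0, 0, -32, -50, 0, 0],
    [0, 0, 0, -32, -50, 0, 0],
    [0, 0, 0, -32, -50, 0, 0],
    [0, 0, 0, -32, -50, 0, 0],
    [0, 0, 0, -32, -50, 0, 0],
    [0, 0, 0, -32, -50, 0, 0]
  ]
}}

```text
t: 2.35
eef_pos: [461.0, 226.8, 292.5]
tcp_rot: [3.141, 0.001, 3.141]
ft_force: [0.2, 0.9, 0.4]
opening: 0.026
grip_force: 0.0
```

Call:
{"api": "jog_arm", "payload": {
  "motion": [
    [0, 0, 0, -29, -44, 0, 0],
    [0, 0, 0, -28, -44, 0, 0],
    [0, 0, 0, -28, -44, 0, 0],
    [0, 0, 0, -28, -44, 0, 0],
    [0, 0, 0, -28, -44, 0, 0],
    [0, 0, 0, -28, -45, 0, 0],
    [0, 0, 0, 0, 0, 0, 0]
  ]
}}

```text
t: 3.22
eef_pos: [630.3, -39.5, 291.6]
tcp_rot: [-3.141, 0.0, 3.138]
ft_force: [0.2, -0.0, -0.3]
opening: 0.006
grip_force: 0.0
```

```bash
python3 - <<'E'
from h import *
im=env.read_camera("wrist");print(np.linalg.inv(im["world_to_cam"]).round(2),im["camera_matrix"][0,0],env.state()["eef_pos"])
c=im["color"].copy()
for p,col in (((508,83,63),(255,0,0)),((517,-182,63),(255,0,0)),((592,-34,74),(0,255,0)),((630,-38,63),(255,255,0))):
    u=w2px(im,p);print(p,u);cv2.circle(c,(int(u[0]),int(u[1])),4,col,1)
cv2.imwrite("pics/w0.png",c[:,:,::-1])
E
```

```text
[[ 0.0000e+00 -9.7000e-01 -2.5000e-01  5.5950e+02]
 [ 1.0000e+00  0.0000e+00  0.0000e+00 -4.0870e+01]
 [-0.0000e+00 -2.5000e-01  9.7000e-01  3.8317e+02]
 [ 0.0000e+00  0.0000e+00  0.0000e+00  1.0000e+00]] 278.56657757933414 [629.39747643 -37.83500651 291.64281899]
(508, 83, 63) (np.float64(435.7143707888682), np.float64(78.43105961757135))
(517, -182, 63) (np.float64(188.37770407341162), np.float64(88.65470505624128))
(592, -34, 74) (np.float64(326.1271284033534), np.float64(159.22068966150493))
(630, -38, 63) (np.float64(322.4810294684175), np.float64(190.73327046335712))
```

View pics/w0.png

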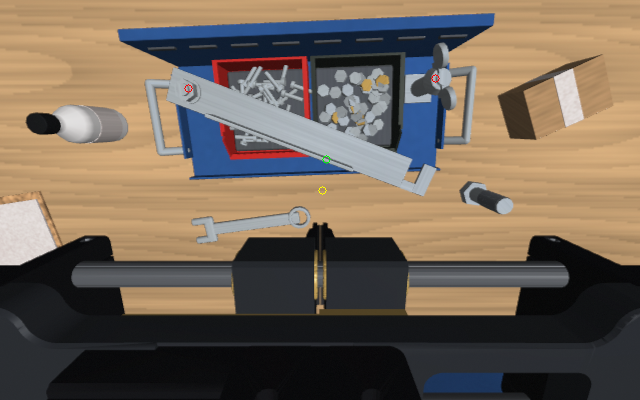

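The green mark sits on the flange face, the red ones on the pivot and stud. My measurements hold, so I'll descend in front of the flange and push.

Call:
{"api": "jog_arm", "payload": {
  "motion": [
    [0, 0, 0, 0, 0, 48, 0],
    [0, 0, 0, 0, 0, 48, 0],
    [0, 0, 0, 0, 0, 47, 0],
    [0, 0, 0, 0, 0, 0, 0],
    [0, 0, 0, 12, 1, 0, 0],
    [0, 0, 0, 10, 1, 0, 0],
    [0, 0, 0, 8, 2, 0, 0],
    [0, 0, 0, 8, 2, 0, 0],
    [0, 0, 0, 8, 2, 0, 0],
    [0, 0, 0, 8, 2, 0, 0]
  ]
}}

```text
t: 4.53
eef_pos: [574.7, -26.4, 149.3]
tcp_rot: [3.142, 0.0, 3.141]
ft_force: [2.6, 1.4, 1.8]
opening: 0.004
grip_force: 1.0
```

Call:
{"api": "jog_arm", "payload": {
  "motion": [
    [0, 0, 0, 6, 1, 0, 0],
    [0, 0, 0, 6, 1, 0, 0],
    [0, 0, 0, 5, 1, 0, 0],
    [0, 0, 0, 5, 1, 0, 0],
    [0, 0, 0, 4, 0, 0, 0],
    [0, 0, 0, 3, 0, 0, 0],
    [0, 0, 0, 0, 0, 0, 0]
  ]
}}

```text
t: 5.4
eef_pos: [545.8, -22.5, 149.2]
tcp_rot: [3.141, -0.001, 3.141]
ft_force: [-0.2, -0.5, -0.0]
opening: 0.006
grip_force: 0.0
```

Call:
{"api": "jog_arm", "payload": {
  "motion": [
    [0, 0, 0, 3, 0, 0, 0],
    [0, 0, 0, 2, 0, 0, 0],
    [0, 0, 0, 2, 0, 0, 0],
    [0, 0, 0, 0, 0, 0, 0]
  ]
}}

```text
t: 5.9
eef_pos: [543.4, -22.5, 149.6]
tcp_rot: [-3.141, 0.012, 3.141]
ft_force: [25.0, 5.5, -16.1]
opening: 0.005
grip_force: 12.4
```

Call:
{"api": "jog_arm", "payload": {
  "motion": [
    [0, 0, 0, -10, 0, 0, 0],
    [0, 0, 0, -30, 0, 0, 0],
    [0, 0, 0, 0, 0, -50, 0],
    [0, 0, 0, -5, 30, -10, 0],
    [0, 0, 0, -5, 38, 0, 0],
    [0, 0, 0, -5, 38, 0, 0],
    [0, 0, 0, 0, 0, 0, 0]
  ]
}}

```text
t: 6.78
eef_pos: [593.9, 85.4, 209.1]
tcp_rot: [3.142, -0.001, -3.139]
ft_force: [-0.6, 0.1, 0.8]
opening: 0.003
grip_force: 0.0
```

```bash
python3 - <<'E'
from h import *
im=env.read_camera("wrist");print(env.state()["eef_pos"],env.state()["ft_force"])
c=im["color"].copy()
P=np.array([[*px2w(im,u,v),u,v] for v in range(0,300) for u in range(100,560) if im["z_map"][v,u]>0])
W=P[(P[:,2]>81)&(P[:,2]<108)&(abs(P[:,0]-508)<34)&(abs(P[:,1]-83)<38)]
print(len(W),W.min(0).round(),W.max(0).round(),W.mean(0).round(1))
l=cv2.fitLine(W[:,:2].astype(np.float32),cv2.DIST_HUBER,0,.01,.01).ravel();print(l,"wing deg",np.degrees(np.arctan2(l[1],l[0])))
F=P[(P[:,2]>79)&(P[:,2]<90)&(P[:,1]<30)&(P[:,0]>500)&(P[:,0]<560)]
l=cv2.fitLine(F[:,:2].astype(np.float32),cv2.DIST_HUBER,0,.01,.01).ravel();print("flange",len(F),l)
cv2.imwrite("pics/w1.png",c[:,:,::-1])
E
```

```text
[593.82874046  84.16317736 209.00443232] [-0.80041114 -0.0240244  -0.51112175]
1321 [474.  45.  81. 259.  48.] [541.  99. 108. 342. 153.] [497.6  75.6  91.2 307.8  90.7]
[9.0926611e-01 4.1621524e-01 5.0666818e+02 7.9892914e+01] wing deg 24.59587
flange 700 [ 3.2730054e-02 -9.9946421e-01  5.3014069e+02 -3.4522392e+01]
```

View pics/w1.png

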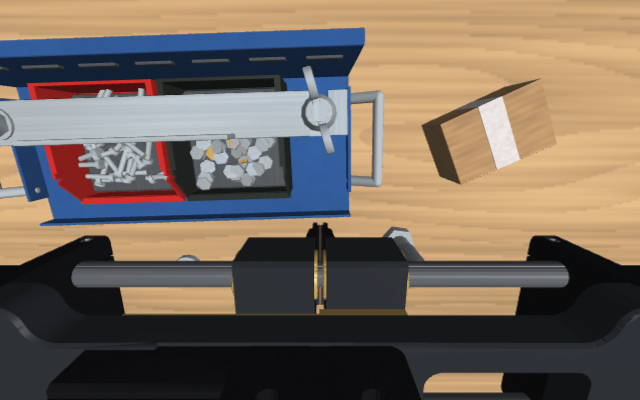

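The bar is closed: its flange line is parallel to the panel and at the right place. The nut's hub is at (320,112), with wings running from (309,72) to (328,145), so the front wing points about 16° toward +y. I'll start stroke 1 on that wing.

Call:
{"api": "jog_arm", "payload": {
  "motion": [
    [0, 0, 0, 36, 11, 0, 0],
    [0, 0, 0, 36, 10, 0, 0],
    [0, 0, 0, 0, 0, 25, 0],
    [0, 0, 0, 0, 0, 24, 0],
    [0, 0, 0, 0, 0, 0, 0]
  ]
}}

```text
t: 7.45
eef_pos: [521.6, 103.5, 159.2]
tcp_rot: [-3.141, -0.003, 3.14]
ft_force: [0.0, 0.5, 0.4]
opening: 0.006
grip_force: 0.0
```

Call:
{"api": "jog_arm", "payload": {
  "motion": [
    [0, 0, 0, -7, -6, 0, 0],
    [0, 0, 0, -5, -8, 0, 0],
    [0, 0, 0, -1.5, -9, 0, 0],
    [0, 0, 0, 1.5, -9, 0, 0],
    [0, 0, 0, 5, -8, 0, 0],
    [0, 0, 0, 7, -6, 0, 0]
  ]
}}

```text
t: 8.2
eef_pos: [521.8, 57.9, 160.3]
tcp_rot: [3.142, 0.0, 3.141]
ft_force: [1.8, 1.1, -0.5]
opening: 0.006
grip_force: 0.6
```

Call:
{"api": "jog_arm", "payload": {
  "motion": [
    [0, 0, 0, 9, -3, 0, 0],
    [0, 0, 0, 9, 0, 0, 0],
    [0, 0, 0, 0, 0, 0, 0],
    [0, 0, 0, -4, -6, 0, 0],
    [0, 0, 0, 0, 0, -45, 0],
    [0, 0, 0, -40, 18, 0, 0],
    [0, 0, 0, -40, 18, 0, 0],
    [0, 0, 0, 0, 0, 0, 0]
  ]
}}

```text
t: 9.2
eef_pos: [590.3, 86.2, 204.9]
tcp_rot: [3.141, 0.001, -3.141]
ft_force: [-0.9, 0.4, -0.9]
opening: 0.005
grip_force: 0.0
```

```bash
python3 - <<'E'
from h import *
im=env.read_camera("wrist");print(env.state()["eef_pos"],env.state()["ft_force"])
u,v=w2px(im,(508,82,86));print(u,v)
u,v=int(u),int(v);c=im["color"].copy();cv2.circle(c,(u,v),2,(255,0,0),-1)
c=c[max(v-70,0):v+80,u-90:u+90]
cv2.imwrite("pics/w2.png",cv2.resize(c,None,fx=3,fy=3)[:,:,::-1])
E
```

```text
[588.73739977  85.68708431 204.65422732] [-0.83107094 -0.01784656  0.10265571]
316.2718571942787 112.16425401329111
```

View pics/w2.png

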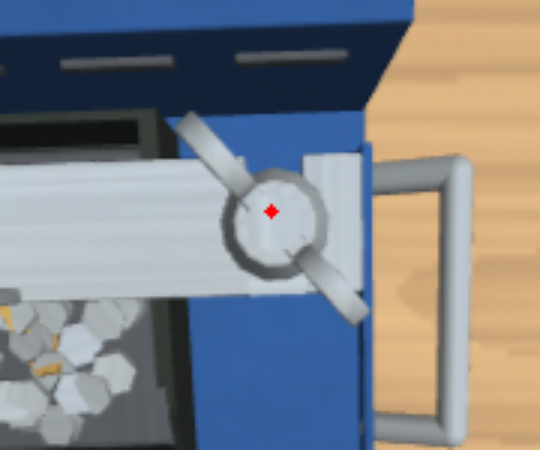

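The nut turned as planned, about 155°. Its front wing is now about 41° from +x toward +y, with the hub at crop (275,222). Stroke 2 starts from ψ=90°.

Call:
{"api": "jog_arm", "payload": {
  "motion": [
    [0, 0, 0, 41, 12, 0, 0],
    [0, 0, 0, 40, 12, 0, 0],
    [0, 0, 0, 0, 0, 23, 0],
    [0, 0, 0, 0, 0, 22, 0],
    [0, 0, 0, 0, 0, 0, 0]
  ]
}}

```text
t: 9.88
eef_pos: [506.1, 109.1, 159.3]
tcp_rot: [-3.141, -0.003, 3.141]
ft_force: [0.9, 0.2, 0.2]
opening: 0.003
grip_force: 0.0
```

Call:
{"api": "jog_arm", "payload": {
  "motion": [
    [0, 0, 0, -9, -1.6, 0, 0],
    [0, 0, 0, -8, -5, 0, 0],
    [0, 0, 0, -6, -7, 0, 0],
    [0, 0, 0, -3, -9, 0, 0],
    [0, 0, 0, 0, -9.4, 0, 0],
    [0, 0, 0, 3, -9, 0, 0],
    [0, 0, 0, 6, -7, 0, 0],
    [0, 0, 0, 8, -5, 0, 0],
    [0, 0, 0, 9, -1.6, 0, 0],
    [0, 0, 0, 5, 0.5, 0, 0]
  ]
}}

```text
t: 11.12
eef_pos: [501.4, 55.4, 160.3]
tcp_rot: [3.142, -0.0, 3.141]
ft_force: [1.4, -2.0, 0.1]
opening: 0.005
grip_force: 0.3
```

Call:
{"api": "jog_arm", "payload": {
  "motion": [
    [0, 0, 0, 0, 0, 0, 0],
    [0, 0, 0, -3, -6, 0, 0],
    [0, 0, 0, 0, 0, -35, 0],
    [0, 0, 0, -2, 30, 0, 0],
    [0, 0, 0, 0, 30, 0, 0],
    [0, 0, 0, 0, 0, 0, 0]
  ]
}}

```text
t: 11.88
eef_pos: [507.4, 110.5, 195.2]
tcp_rot: [3.141, 0.0, -3.14]
ft_force: [-0.5, 0.2, -0.2]
opening: 0.004
grip_force: 0.0
```

Call:
{"api": "jog_arm", "payload": {
  "motion": [
    [0, 0, 0, 0, 0, 35, 0],
    [0, 0, 0, 0, 0, 0, 0],
    [0, 0, 0, -9, -1.6, 0, 0],
    [0, 0, 0, -8, -5, 0, 0],
    [0, 0, 0, -3, -3.5, 0, 0]
  ]
}}

```text
t: 12.5
eef_pos: [528.1, 98.8, 160.9]
tcp_rot: [3.141, 0.002, 3.141]
ft_force: [-0.9, 1.2, 0.3]
opening: 0.005
grip_force: 0.4
```

Call:
{"api": "jog_arm", "payload": {
  "motion": [
    [0, 0, 0, -3, -3.5, 0, 0],
    [0, 0, 0, -2, -4.5, 0, 0]
  ]
}}

```text
t: 12.75
eef_pos: [531.5, 92.5, 160.3]
tcp_rot: [3.139, -0.002, 3.14]
ft_force: [-8.0, 31.7, 4.5]
opening: 0.001
grip_force: 16.3
```

Call:
{"api": "jog_arm", "payload": {
  "motion": [
    [0, 0, 0, -1, -4.5, 0, 0],
    [0, 0, 0, 0, -4.7, 0, 0]
  ]
}}

```text
t: 13.0
eef_pos: [531.5, 88.3, 160.4]
tcp_rot: [3.131, -0.003, 3.138]
ft_force: [-8.3, 83.8, 5.3]
opening: 0.007
grip_force: 42.0
```

The force rise shows the nut has hit its stop. I'll back off and check.

Call:
{"api": "jog_arm", "payload": {
  "motion": [
    [0, 0, 0, 0, 6, 0, 0],
    [0, 0, 0, 0, 8, 0, 0],
    [0, 0, 0, -3, 6, 0, 0],
    [0, 0, 0, 0, 0, -45, 0],
    [0, 0, 0, -30, -14, 0, 0],
    [0, 0, 0, -25, -6, 0, 0],
    [0, 0, 0, 0, 0, 0, 0]
  ]
}}

```text
t: 13.88
eef_pos: [592.4, 81.1, 205.1]
tcp_rot: [-3.141, 0.001, 3.14]
ft_force: [0.2, 0.2, -0.6]
opening: 0.003
grip_force: 0.0
```

```bash
python3 - <<'E'
from h import *
im=env.read_camera("wrist");print(env.state()["eef_pos"],env.state()["ft_force"])
u,v=w2px(im,(510,82,86))
u,v=int(u),int(v);c=im["color"]
P=np.array([[*px2w(im,a,b),a,b] for b in range(0,250) for a in range(0,560) if im["z_map"][b,a]>0])
F=P[(P[:,2]>79)&(P[:,2]<90)&(P[:,1]<30)&(P[:,0]>500)&(P[:,0]<560)]
print("flange",cv2.fitLine(F[:,:2].astype(np.float32),cv2.DIST_HUBER,0,.01,.01).ravel())
W=P[(P[:,2]>81)&(abs(P[:,0]-510)<34)&(abs(P[:,1]-82)<34)];print("wing z",np.percentile(W[:,2],[50,90,98]))
c=c[max(v-70,0):v+80,u-90:u+90]
cv2.imwrite("pics/w3.png",cv2.resize(c,None,fx=3,fy=3)[:,:,::-1])
E
```

```text
[591.30118676  81.48973791 204.86936948] [ 0.16498102 -0.39976358 -0.48496006]
flange [ 3.2628182e-02 -9.9946755e-01  5.3124542e+02 -6.8151649e+01]
wing z [90.58807595 94.66254332 95.4730989 ]
```

View pics/w3.png

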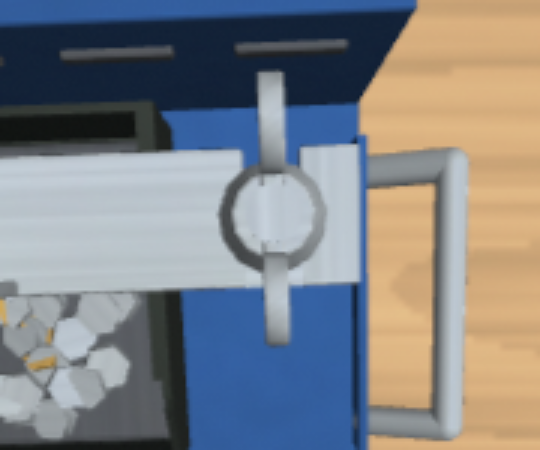

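The crop shows the notch home around the stud and the wings at about 3°. The total turn of about 6.5 rad, the wing top at z≈96 and the firm stop all agree with a seated nut. The hand is clear, so I'm handing in.

```bash
python3 -c "
from h import *
print(env.job_done())"
```

```text
the job is handed in; nothing more can be done
None
```

The job is handed in, with no verdict returned: the last camera look showed the bar home on the stud, the nut run down to a firm stop (the last push peaked at 84 N, under the 120 N limit), and the hand clear; I did not re-measure the bystanders.

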